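Level the plate-warming shelf

ROBOT

A 7-joint arm with a two-finger parallel gripper is mounted at the origin on the work surface. World frame = base frame: x ahead of the robot, y to its left, z up, the work surface at z = 0. Lengths are in m, angles in rad, forces in N, time in s.
With the tool pointing down it reaches from about 0.425 to 0.95 m from the base axis. Payload 4.7 kg.
Tool frame: the origin (TCP) lies between the finger pads, 19 mm behind the fingertips; this is the grasp point; z points along the fingers, y is the line along which they close (so a half turn about z gives the same grasp; the last joint's range is limited). The gripper opens to 87 mm and grips with 3 to 60 N. Pads are 19 mm wide; open, the fingers measure 117 mm over their backs; the gripper's body (75 mm by 190 mm) begins 51 mm behind the grasp point.
Start: joints at [1.074, 0.469, -0.049, 1.532, 0.024, 1.141, -0.082], TCP at [0.304, -0.602, 0.241] pointing down, gripper open.
Joint ranges: [-2.59, 2.59], [-0.33, 1.99], [-1.39, 1.29], [0.1, 2.45], [-1.04, 4.18], [0.21, 1.99], [-2.66, 2.66]. Speed limits (rad/s): [2.57, 2.57, 3.14, 3.14, 3.14, 3.14, 3.14].

INTERFACE

Orientations are given as a unit quaternion [x, y, z, w].
In Python, from rig import robot, hand, ik, state, get_image, get_calibration gives the robot as it stands. Calls block until the motion is done:
- robot.goto(position, orientation): joint-space move of the TCP to a pose.
- robot.move_straight(position, orientation=None, velocity=0.15): straight line of the TCP; orientation=None keeps the orientation; velocity is the mean speed in m/s.
- robot.set_joints(angles): joint-space move.
- hand.open_jaws() and hand.close_gripper(grasp_force=None): open the fingers fully, or close them until they stop; grasp_force is the grip in N (None keeps the last).
- robot.pause(seconds).
- ik(position, orientation): joint angles nearest the present ones, or None.
- state(): the state.
- get_image(name): name is "scene" or "side" or "wrist"; returns (picture, depth): 420x560x3 uint8, red, green, blue; 420x560 float32, m along the optical axis (not along the pixel's ray), 0 where there is no reading.
- get_calibration(name): a dict with "fx", "fy", "cx", "cy" (pixels), "k1" (the pictures are not rectified: a ray, as slopes to the right and down, at radius r is drawn at 1 + k1 r^2 times it, then the intrinsics apply), "cam_to_world" (4x4, takes a point from camera to world coordinates); the wrist camera has in their place "hand_eye" (4x4, takes a point from camera to tool coordinates, whose origin is the TCP and whose axes are the flange's). Camera axes: x right, y down, z forward; pixel columns grow to the right and rows downward; lengths in m; the calibration is good to about 2 mm. A picture is of the moment at which its call begins: read the wrist's pose just before it. get_calibration takes no time and is no camera call.
A pose or a line that the arm cannot do raises robot.MotionError and nothing moves.
- robot.close_job(): hands the job in; it is judged then, once.
The state is a dict: "time_s": time; "joints": joint angles; "qd": joint speeds; "joint_efforts": joint torques, N m; "eef_pos": TCP position; "eef_rot": TCP orientation; "ft_force": force on the tool from outside, world axes, zero at the start; "ft_torque": the same for the moment, N m; "grip_width": opening from 0.0 (shut) to 1.0 (fully open); "grasp_force": force on a finger pad.
Only numpy, scipy, OpenCV 4.12 (cv2) and the standard library are available. Lean on these libraries where they do the work, as an engineer would, in place of code of your own. Each camera call takes 0.05 s, during which the arm holds its last target. There are 200 camera calls.

TASK

Switch the warming shelf off first: push the red stop button on its control box fully down and let it come up again. Then lay the yellow spirit level lengthways on the shelf's dark mat and let go of it, and turn the black knob of the levelling foot until the bubble rests between the two black lines. Finish pressing the level firmly down onto the mat from above, with the bubble still between the lines, and keep pressing (do not let go at the end); leave the other things on the counter where they stand.

Things in the scene. Friction and masses are not known exactly. Their poses are not given: they have to be found in the camera images.
- shelf: aluminium warming shelf, plate 200 (x) x 260 (y) x 12 mm, over a dark base plate 200 x 340. Its +y end hangs on a hinge along x, its -y end stands on the levelling foot. Origin on the hinge line, underside, mid depth, 20 from the +y edge, 68 above the counter. At the start the knob (-y) end hangs 0.018 to 0.04 rad low, how much the knob does not tell. Sinks about 0.003 rad per 10 N of push.
- shelf_mat (a point): centre of the dark rubber mat, 160 (x) x 200 (y) mm, flush on the shelf's top, where the level is to lie with its long axis along the shelf's y. Axes of the shelf: x across, y lengthways towards the hinge end, z up. It lies 184 mm from the knob's axis.
- knob_grip (a point): axis of the levelling foot's black knob at the TCP's grip height. The knob is on a fixed grey housing beside the shelf's -y end (90 x 72, top 66 above the counter) and does not rise: steel disc 64 dia x 6, skirt 48 dia x 8, and above it an upright bar 46 long (this point's x) x 16 wide (y) x 32 mm high, mark at -x. The bar's top is 10 above this point. The point turns with the knob.
- knob (a joint): turn of the knob, rad, grows clockwise seen from above; range 0 to 2.4, starts at 0 to 0.1. Clockwise screws the foot down and raises the knob end of the shelf: 0.035 rad of shelf tilt per rad, after about 0.2 rad of play. Level lies 0.6 to 1.5 rad clockwise from the start. It takes about 0.3 N m to turn and stays where it is left.
- level: pocket spirit level, block 130 long (x) x 26 wide (y) x 36 high mm, 0.15 to 0.25 kg; yellow, black block at the +x end, green vial in the middle of the top under a hard clear cover flush with the top (may be pressed anywhere). Origin: centre of the underside. Starts lying flat on the counter.
- bubble (a joint): swing of the white bubble (12 mm long) in the vial, rad: 0 in the middle, positive towards the level's +x end, 1.5 mm along the vial per 0.01 rad, range -0.15 to 0.15. It goes to the higher end, 3 rad per rad of the level's tilt, and settles in about 1 s. The two black lines are 12 mm either side of the middle: between them means within 6 mm of the middle (0.04 rad).
- pod: grey control box 90 x 90 x 45 high mm, yellow top plate, fixed to the counter. Origin: centre of the underside.
- stop_top (a point): centre of the top of the red stop button, 36 dia mm, on the control box; it stands 63 mm above the counter and is pushed straight down.
- stop (a joint): travel of the stop button, m: 0 up, 0.006 fully down (takes 5 N); springs back.
- sauce: red squeeze bottle with a white cap, 60 dia x 170 mm; bystander, leave it alone. Origin: centre of the underside.
- spice: amber glass jar with a black cap, 52 dia x 90 mm; bystander, leave it alone. Origin: centre of the underside.
- bowl: small steel bowl, 96 dia x 45 mm; bystander, leave it alone. Origin: centre of the underside.
- mug: white mug, 76 dia x 85 mm; bystander, leave it alone. Origin: centre of the underside.
- turner: turner (spatula) with a black handle, lying along its x axis, length 280 mm; bystander, leave it alone. Origin: centre of the underside.
- tin: plain steel tin, 64 dia x 100 mm; bystander, leave it alone. Origin: centre of the underside.
Not all that is in view belongs to the job. There is more than one size of the level; the job needs the larger.

How it is judged:
By the outcome, as a careful person would: the job done as asked, in the order asked, and still so for the second after the job is handed in, while the arm keeps its last pose, push and grip.
It also fails if it takes over 72 s, if anything falls off the work surface, if the arm or the gripper's body presses on something with over 40 N, if the wrist force passes 120 N, or if a joint passes its speed limit or range.

## Working session

There is one attempt and no reset: what is moved stays moved. The work goes in short steps, each a Python script; the robot and the scene stay as the last script left them, time stands still between calls to the robot, and variables do not carry over. Pictures are saved under pics/ and viewed, at most 10 in all, crops included, and the job is handed in when it is done.

```bash
ls; mkdir -p pics; cat > h.py <<'E'
import numpy as np, cv2
from rig import robot, hand, ik, state, get_image, get_calibration
from scipy.spatial.transform import Rotation as R
def snap(n):
    s=state(); im,d=get_image(n); c=get_calibration(n)
    if n=="wrist":
        T=np.eye(4); T[:3,:3]=R.from_quat(s["eef_rot"]).as_matrix(); T[:3,3]=s["eef_pos"]; M=T@np.array(c["hand_eye"])
    else: M=np.array(c["cam_to_world"])
    return im,d,c,M
def world(px,d,c,M):
    px=np.atleast_2d(px).astype(float)
    K=np.array([[c["fx"],0,c["cx"]],[0,c["fy"],c["cy"]],[0,0,1.]])
    n=cv2.undistortPoints(px[:,None],K,np.array([c["k1"],0,0,0.]))[:,0]
    z=d[px[:,1].astype(int),px[:,0].astype(int)] if np.ndim(d)==2 else np.full(len(px),d)
    P=np.c_[n*z[:,None],z]
    return P@M[:3,:3].T+M[:3,3]
def save(f,im,s=1):
    cv2.imwrite("pics/"+f,cv2.resize(im[...,::-1],None,fx=s,fy=s,interpolation=cv2.INTER_CUBIC))
def down(a):  # tool z down, tool x at angle a in world
    return R.from_matrix(np.array([[np.cos(a),np.sin(a),0],[np.sin(a),-np.cos(a),0],[0,0,-1.]])).as_quat()
E
python3 - <<'E'
from h import *
for n in("scene","side"):
    im,d,c,M=snap(n); save(n+"0.png",im,1.4); np.savez(n+"0",im=im,d=d,M=M); print(n,c["k1"],c["fx"],M.round(3).tolist())
s=state(); print(s["time_s"],s["eef_rot"],s["ft_force"],s["grip_width"])
E
```

```text
pics
scene -0.023546109235277227 460.81666149805767 [[-0.671, 0.63, -0.392, 1.045], [0.742, 0.578, -0.34, 0.475], [0.012, -0.518, -0.855, 1.246], [0.0, 0.0, 0.0, 1.0]]
side -0.06864695341926351 410.24824651486153 [[-0.865, -0.399, 0.305, 0.218], [-0.502, 0.675, -0.541, 0.618], [0.01, -0.621, -0.784, 0.955], [0.0, 0.0, 0.0, 1.0]]
0.1 [ 9.72771856e-01  2.31763174e-01 -2.49849584e-04 -8.27248575e-04] [-0.14504347  0.50105308 -0.29326675] 0.9963754654562194
```

View pics/scene0.png

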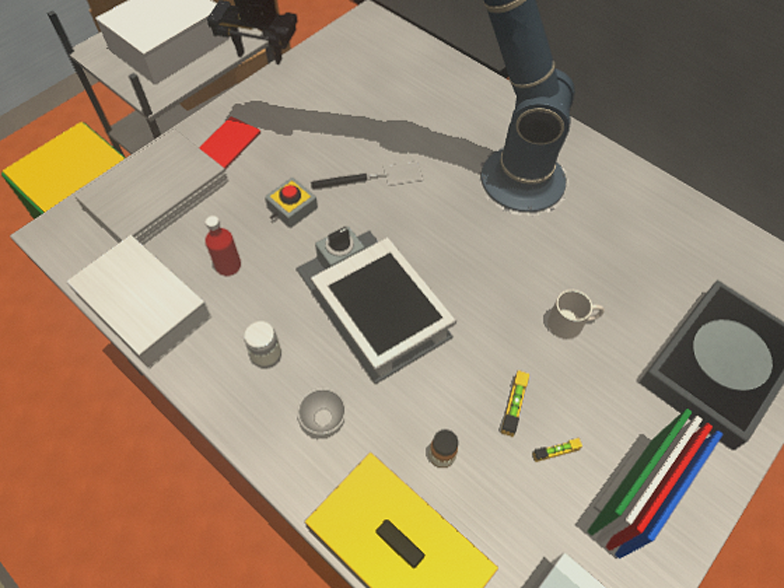

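View pics/side0.png

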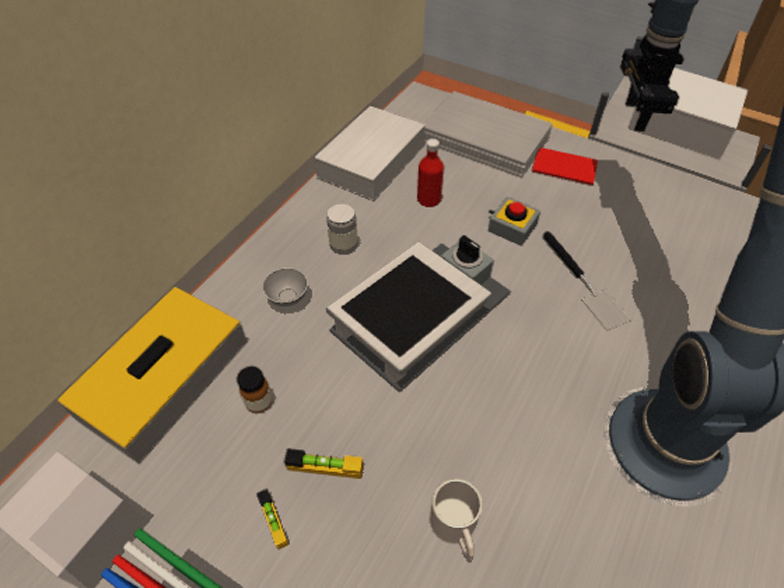

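Scene view (at 1.4x): stop button (290,190), knob (340,238), mat centre (390,303). There are two yellow levels, one at (515,402) and one at (557,449). The first is clearly longer, so it should be the 130 mm one. The side view agrees: levels at (323,463) and (272,518), button (516,211), knob (468,248). I'll measure these and confirm the level in a crop.

```bash
python3 - <<'E'
from h import *
from scipy import ndimage as nd
crops=[]
def comp(m,seed):
    l,n=nd.label(m); ys,xs=np.nonzero(m); i=np.argmin((xs-seed[0])**2+(ys-seed[1])**2); return l==l[ys[i],xs[i]]
seeds=dict(scene=dict(stop=(207,135),mat=(279,216),big=(368,287),small=(398,320),knob=(242,170)),side=dict(stop=(368,150),mat=(292,215),big=(231,331),small=(194,370),knob=(334,177)))
for n in seeds:
    z=np.load(n+"0.npz"); im,d,M=z["im"],z["d"],z["M"]; c=get_calibration(n)
    yy,xx=np.mgrid[:420,:560]; W=world(np.c_[xx.ravel(),yy.ravel()],d,c,M).reshape(420,560,3)
    i=im.astype(int); r,g,b=i[...,0],i[...,1],i[...,2]
    near=lambda s,R:(xx-s[0])**2+(yy-s[1])**2<R*R
    S=seeds[n]
    m=comp((r>120)&(g<70)&(b<70)&near(S["stop"],25),S["stop"]); P=W[m]; t=P[P[:,2]>np.percentile(P[:,2],60)-.003]
    print(n,"stop",m.sum(),t.mean(0).round(4),P[:,2].max().round(4), "mid",((t.max(0)+t.min(0))/2).round(4))
    m=comp((i.max(2)<60)&near(S["mat"],75),S["mat"]); 
    box=cv2.minAreaRect(W[m][:,:2].astype(np.float32)*1000); print("mat",m.sum(),box,W[m].mean(0).round(4))
    P=W[m]; A=np.c_[P[:,:2],np.ones(len(P))]; print(" plane",np.linalg.lstsq(A,P[:,2],rcond=None)[0].round(4))
    for k in("big","small"):
        m=comp(near(S[k],38)&(W[...,2]>.012)&(W[...,2]<.06),S[k]); P=W[m]; zt=np.percentile(P[:,2],90); t=P[P[:,2]>zt-.006]
        print(k,m.sum(),"top z",zt.round(4),cv2.minAreaRect(t[:,:2].astype(np.float32)*1000))
        cc=i[m][P[:,2]>zt-.006]; bl=t[cc.max(1)<60]; print("  black",bl.mean(0).round(3) if len(bl) else None, "all", t.mean(0).round(4))
    P=W[near(S["knob"],16)]; zt=np.percentile(P[:,2],97); t=P[(P[:,2]>zt-.006)]; print("knob top",zt.round(4),len(t),cv2.minAreaRect(t[:,:2].astype(np.float32)*1000),t.mean(0).round(4))
    def crop(s,w=48): x,y=s; return cv2.resize(im[y-w//2-12:y+w//2+12,x-w//2-12:x+w//2+12],(300,300),interpolation=cv2.INTER_CUBIC)
    mid=((np.array(S["big"])+S["small"])//2)
    crops.append(np.hstack([crop(tuple(mid),80),crop(S["knob"],36)]))
save("crop1.png",np.vstack(crops))
E
```

```text
scene stop 71 [ 0.4639 -0.3577  0.0675] 0.0714 mid [ 0.4628 -0.358   0.0679]
mat 1 ((532.5164184570312, 24.58881950378418), (0.0, 0.0), 0.0) [0.5325 0.0246 0.0762]
 plane [0.0316 0.0015 0.0594]
big 435 top z 0.0385 ((510.51214599609375, 347.34857177734375), (128.07936096191406, 25.98457908630371), 23.41642951965332)
  black None all [0.515  0.3493 0.0362]
small 256 top z 0.0284 ((530.239013671875, 465.8782653808594), (19.8636474609375, 93.9254150390625), 56.460575103759766)
  black [0.568 0.443 0.024] all [0.5313 0.4654 0.0262]
knob top 0.1129 71 ((772.6941528320312, 143.48318481445312), (857.6079711914062, 43.4401741027832), 47.72304153442383) [ 0.5102 -0.143   0.1434]
side stop 64 [ 0.4625 -0.3577  0.0684] 0.0731 mid [ 0.4626 -0.3573  0.0693]
mat 3281 ((453.91143798828125, 275.67071533203125), (235.57012939453125, 796.9053955078125), 18.148794174194336) [0.5375 0.0208 0.0814]
 plane [-0.3171  0.3965  0.2436]
big 719 top z 0.038 ((510.5467529296875, 347.57928466796875), (130.9449005126953, 26.73737907409668), 24.046146392822266)
  black [0.554 0.368 0.036] all [0.5091 0.3473 0.0361]
small 375 top z 0.0282 ((530.6344604492188, 465.46099853515625), (19.198932647705078, 94.30535888671875), 56.843475341796875)
  black [0.559 0.446 0.027] all [0.5295 0.4664 0.0262]
knob top 0.1129 81 ((349.0619812011719, 215.75665283203125), (41.39268112182617, 844.4403686523438), 20.885854721069336) [ 0.4888 -0.1514  0.1221]
```

View pics/crop1.png

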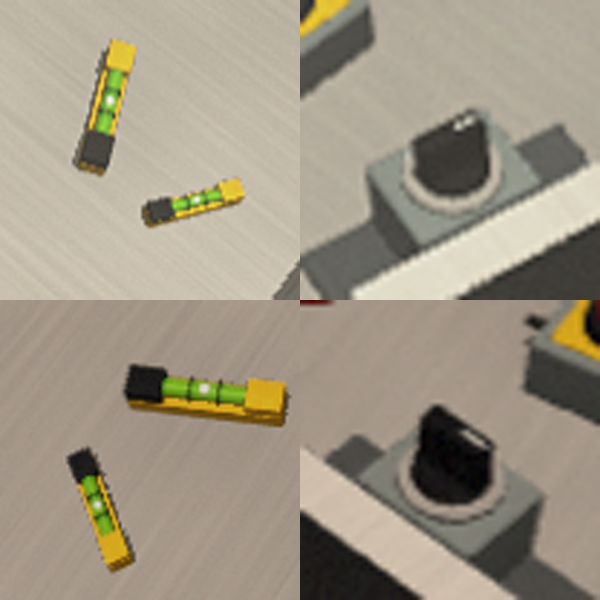

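The crop confirms it: the upper level, at scene (515,402), measures 131x27 mm and 38 mm high. The other is about 94x19 mm, so I'll use the larger one, with its black end at +x, yaw about 24°. Next are the shelf frame and the knob.

```bash
python3 - <<'E'
from h import *
from scipy import ndimage as nd
for n,mc,kc in(("scene",(279,216),(242,170)),("side",(292,215),(334,177))):
    z=np.load(n+"0.npz"); im,d,M=z["im"],z["d"],z["M"]; c=get_calibration(n)
    yy,xx=np.mgrid[:420,:560]; W=world(np.c_[xx.ravel(),yy.ravel()],d,c,M).reshape(420,560,3)
    i=im.astype(int); near=lambda s,R:((xx-s[0])**2+(yy-s[1])**2<R*R)&(d>0)
    zok=(W[...,2]>.058)&(W[...,2]<.095)
    l,_=nd.label(zok&near(mc,95)&(i.min(2)<75)); m=l==l[mc[1],mc[0]]
    P=W[m]; print(n,im[mc[1],mc[0]],"mat",m.sum(),cv2.minAreaRect(P[:,:2].astype(np.float32)*1000),P.mean(0).round(4))
    A=np.c_[P[:,:2],np.ones(len(P))]; print(" plane",np.linalg.lstsq(A,P[:,2],rcond=None)[0].round(4))
    l,_=nd.label(zok&near(mc,100)); m=l==l[mc[1],mc[0]]; P=W[m]; print(" plate",m.sum(),cv2.minAreaRect(P[:,:2].astype(np.float32)*1000))
    m=near(kc,20)&(W[...,2]>.1)&(W[...,2]<.12); P=W[m]; zt=np.percentile(P[:,2],90); t=P[P[:,2]>zt-.005]; print(" knob",zt.round(4),len(t),cv2.minAreaRect(t[:,:2].astype(np.float32)*1000),t.mean(0).round(4))
    m=near(kc,26)&(W[...,2]>.058)&(W[...,2]<.07)&(abs(i[...,0]-i[...,2])<30); P=W[m]; print(" housing",len(P),cv2.minAreaRect(P[:,:2].astype(np.float32)*1000))
E
```

```text
scene [64 61 56] mat 3006 ((537.6219482421875, 13.9635009765625), (201.54844665527344, 158.04685974121094), 75.57438659667969) [0.5401 0.0169 0.0776]
 plane [0.0091 0.0259 0.0722]
 plate 5705 ((527.5223388671875, -32.12353515625), (341.62225341796875, 202.14076232910156), 75.57360076904297)
 knob 0.1139 57 ((495.37078857421875, -161.8632049560547), (17.05182647705078, 44.999839782714844), 71.83477783203125) [ 0.4944 -0.1611  0.1121]
 housing 305 ((505.16925048828125, -146.05809020996094), (107.35786437988281, 105.16294860839844), 73.35139465332031)
side [30 25 26] mat 3325 ((539.3438720703125, 14.109283447265625), (200.1226348876953, 160.68557739257812), 75.48477172851562) [0.5379 0.0187 0.0785]
 plane [0.0058 0.026  0.0749]
 plate 6264 ((525.5115356445312, -32.979217529296875), (341.5989685058594, 202.0410919189453), 75.3266372680664)
 knob 0.114 69 ((493.2341613769531, -161.5207061767578), (17.551483154296875, 46.240440368652344), 74.11906433105469) [ 0.4933 -0.1621  0.1123]
 housing 284 ((491.9944763183594, -162.82492065429688), (73.65249633789062, 90.54399871826172), 74.73897552490234)
```

Mat centre is about (0.5385, 0.014, 0.078), with shelf y at 75.5°. The knob is at (0.494, -0.162) with its top at 0.1135, 181 mm from the mat (184 given). The button is at (0.463, -0.358). All of these fit, so I'll check for obstacles near the grasps and press the button.

```bash
python3 - <<'E'
from h import *
z=np.load("scene0.npz"); c=get_calibration("scene")
for n,p in dict(sauce=(152,160),mug=(408,214),spice=(318,312),whitejar=(186,234)).items():
    print(n,world([p],z["d"],c,z["M"]).round(3))
hand.close_gripper()
q=down(np.deg2rad(-14.5)); x,y=.463,-.3577
robot.goto([x,y,.15],q); robot.move_straight([x,y,.105],velocity=.1)
f0=state()["ft_force"][2]; print("f0",f0,state()["time_s"],state()["eef_pos"])
zz=.092
while zz>.068:
    robot.move_straight([x,y,zz],velocity=.05); s=state(); f=s["ft_force"][2]-f0
    print(round(zz,4),s["eef_pos"][2].round(4),round(f,2))
    if f>14: break
    zz-=.0015
robot.pause(.2); print(state()["ft_force"][2]-f0)
robot.move_straight([x,y,.15]); print(state()["time_s"])
E
```

```text
sauce [[ 0.682 -0.337  0.17 ]]
mug [[0.25  0.3   0.051]]
spice [[0.681 0.299 0.087]]
whitejar [[ 0.761 -0.118  0.099]]
f0 0.6182986165805091 3.3917 [ 0.46302243 -0.35825693  0.10511438]
0.092 0.0917 -1.35
0.0905 0.0906 -0.59
0.089 0.0889 -0.63
0.0875 0.0874 -0.22
0.086 0.0862 0.86
0.0845 0.0847 0.88
0.083 0.0831 2.67
0.0815 0.0816 3.72
0.08 0.0802 4.65
0.0785 0.08 13.47
0.077 0.0798 22.03
21.279836982178423
7.1333
```

The button bottomed out after 6 mm of travel at 22 N and was released. Now I'll pick up the level.

```bash
python3 - <<'E'
from h import *
hand.open_jaws(); a=np.deg2rad(23.8)
J=[(k,ik([.5105,.3475,.12],down(a+k)),ik([.5385,.014,.15],down(np.deg2rad(75.5)+k))) for k in(0,np.pi,-np.pi)]
for j in J: print(j[0],[None if u is None else np.round(u,2).tolist() for u in j[1:]])
for k in(0,np.pi):
  print([(dz,None if (u:=ik([.494,-.162,.105],down(np.deg2rad(-17)+k-dz))) is None else np.round(u[6],2)) for dz in(0,.5,1,1.5,2)])
k=min((j for j in J if j[1] is not None and j[2] is not None),key=lambda j:abs(j[1][6])+abs(j[2][6]))[0]; print("k",k)
q=down(a+k)
robot.goto([.5105,.3475,.14],q); robot.move_straight([.5105,.3475,.024],velocity=.15)
print(state()["ft_force"])
hand.close_gripper(25); s=state(); print("w",s["grip_width"]*87,s["grasp_force"],s["eef_pos"])
robot.move_straight([.5105,.3475,.16]); robot.pause(.2); s=state(); print(s["ft_force"],s["grip_width"]*87,s["time_s"])
im,*_=snap("scene"); i2,*_=snap("wrist"); save("lift.png",np.hstack([cv2.resize(im[180:390,220:500],(400,300)),cv2.resize(i2,(400,300))]))
E
```

```text
0 [[-0.24, 0.57, -0.59, 1.77, 0.39, 0.92, -2.15], [0.26, 0.39, -0.45, 1.93, 0.22, 0.87, -0.56]]
3.141592653589793 [[0.09, 0.83, -1.18, 1.75, 0.84, 1.17, 0.64], [0.74, 0.65, -1.18, 1.91, 0.69, 1.07, 2.16]]
-3.141592653589793 [[0.09, 0.83, -1.18, 1.75, 0.84, 1.17, 0.64], [0.74, 0.65, -1.18, 1.91, 0.69, 1.07, 2.16]]
[(0, np.float64(-1.65)), (0.5, np.float64(-2.09)), (1, np.float64(-2.53)), (1.5, np.float64(-2.39)), (2, np.float64(1.94))]
[(0, np.float64(1.1)), (0.5, np.float64(0.67)), (1, np.float64(0.23)), (1.5, np.float64(-0.2)), (2, np.float64(-0.64))]
k 0
[ 0.59423651  0.12453539 -0.00953599]
w 25.87374804318616 24.998937724158168 [0.51046281 0.34758137 0.02398322]
[-0.39196395  0.36596495 -1.43130739] 25.6294264216204 14.3583
```

View pics/lift.png

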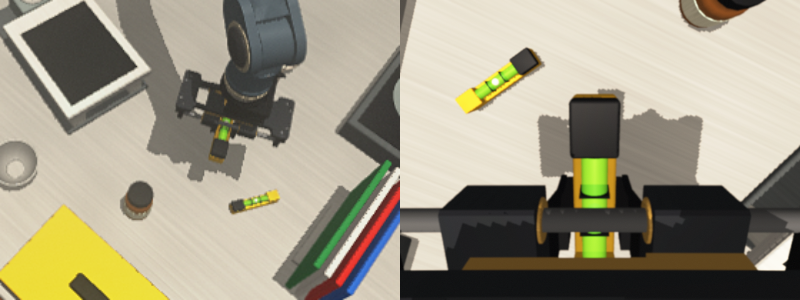

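The level is held, 25.8 mm wide and lying straight. Next I'll place it on the mat along shelf y, matching the slope.

```bash
python3 - <<'E'
from h import *
sx=np.deg2rad(-14.5); th=.027
q=(R.from_rotvec(th*np.array([np.cos(sx),np.sin(sx),0]))*R.from_quat(down(np.deg2rad(75.5)))).as_quat()
x,y=.5385,.014
robot.goto([x,y,.16],q); robot.move_straight([x,y,.108],velocity=.15); robot.pause(.2)
f0=state()["ft_force"][2]; zz=.105
while zz>.092:
    robot.move_straight([x,y,zz],velocity=.05); f=state()["ft_force"][2]-f0; print(round(zz,4),round(f,2))
    if f>2.5: break
    zz-=.0015
hand.open_jaws(); s=state(); print(s["eef_pos"])
robot.move_straight([x,y,.2],velocity=.2)
robot.pause(.6)
im,d,c,M=snap("wrist"); np.savez("w1",im=im,d=d,M=M); save("w1.png",im); print(state()["time_s"])
E
```

```text
0.105 0.38
0.1035 0.93
0.102 0.11
0.1005 6.19
[0.53851846 0.01397132 0.100507  ]
19.9333
```

View pics/w1.png

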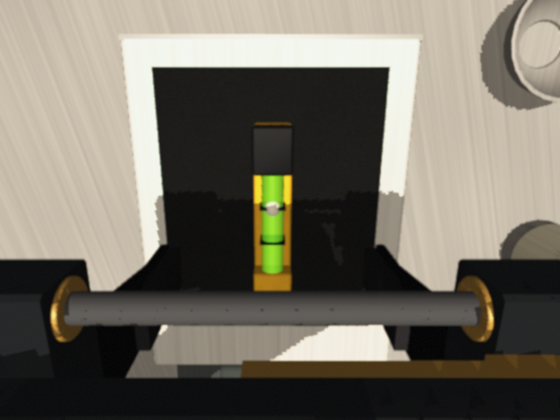

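The bubble is at row 208, level with the hinge-side line (lines at rows 207 and 239). That is 12 mm off towards the hinge, or about 0.027 rad of tilt, so I expect roughly 0.97 rad of knob including play. Now to grip and turn it.

```bash
python3 - <<'E'
from h import *
a=np.deg2rad(-16.5)+np.pi; p=[.494,-.162,.105]
robot.goto([p[0],p[1],.19],down(a)); robot.move_straight(p,velocity=.15)
print(state()["ft_force"]); hand.close_gripper(50); s=state(); print("w",s["grip_width"]*87,s["grasp_force"],s["eef_pos"],s["ft_force"])
for t in np.arange(.2,.81,.2):
    robot.move_straight(p,down(a-t),velocity=.1) if False else robot.goto(p,down(a-t)); s=state(); print(t.round(2),s["ft_torque"][2].round(3),s["ft_force"].round(1),s["grip_width"]*87,s["time_s"])
robot.pause(.8)
out=[]
for n,b in(("scene",(235,150,345,280)),("side",(230,165,370,285))):
    im,d,c,M=snap(n); x0,y0,x1,y1=b; out.append(cv2.resize(im[y0:y1,x0:x1],(400,400),interpolation=cv2.INTER_CUBIC)); np.savez(n+"1",im=im,d=d,M=M)
save("turn1.png",np.hstack(out)); print(state()["time_s"])
E
```

```text
[0.29912196 0.88657465 0.52629188]
w 16.02315448731047 50.00067329965532 [ 0.49348425 -0.16372957  0.10493577] [-2.10176395 -5.30346264  2.92939609]
0.2 -0.076 [-2.7 -5.   2.9] 15.631685573334048 23.5333
0.4 -0.039 [-1.8 -6.   4.1] 15.422845208846894 23.8167
0.6 -0.057 [-3.9 -6.8  4.1] 15.274756935581836 24.1
0.8 -0.046 [-3.7 -7.1  4.3] 15.687603031399846 24.3833
25.2833
```

View pics/turn1.png

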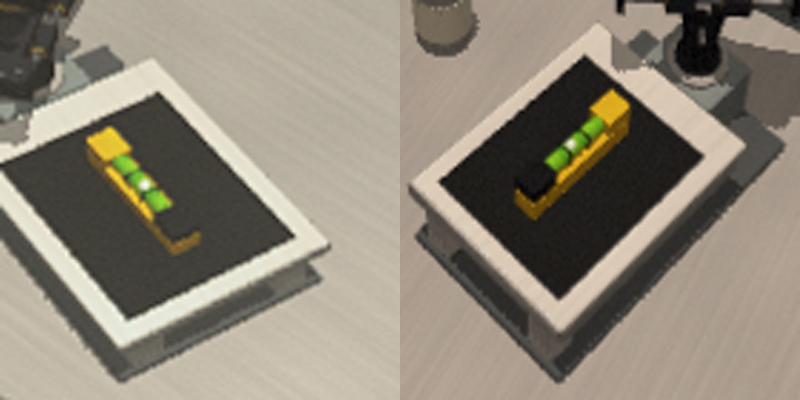

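The bubble is now close to the middle: scene crop (146,184), side crop (571,146). Pressing will lower the knob end by about 2.7 mm of bubble at 20 N, so I'll turn a little further, release and check from above.

```bash
python3 - <<'E'
from h import *
a=np.deg2rad(-16.5)+np.pi; p=[.494,-.162,.105]
robot.goto(p,down(a-.95)); print(state()["ft_torque"][2])
hand.open_jaws(); robot.move_straight([p[0],p[1],.19])
sx=np.deg2rad(-14.5)
robot.goto([.5385,.014,.2],down(np.deg2rad(75.5))); robot.pause(.8)
im,d,c,M=snap("wrist"); save("w2.png",im[100:300,170:370],3); 
strip=im[150:290,255:290].astype(int); mn=strip.min(2); ys,xs=np.nonzero(mn>150); print("bubble",ys.mean()+150,xs.mean()+255,len(ys))
print(strip[:,14:20].mean(1).astype(int)[20:125:1].tolist()); print(state()["time_s"])
E
```

```text
-0.06538342782539999
bubble 219.0 271.75 4
[[64, 96, 27], [117, 176, 39], [150, 218, 50], [160, 229, 54], [162, 230, 55], [162, 229, 54], [162, 229, 54], [162, 229, 55], [161, 229, 54], [161, 229, 54], [161, 229, 54], [161, 229, 54], [160, 230, 54], [161, 229, 54], [160, 229, 54], [161, 229, 54], [160, 229, 54], [160, 229, 54], [160, 229, 53], [160, 229, 53], [160, 229, 53], [160, 229, 53], [160, 229, 53], [160, 229, 53], [160, 229, 53], [160, 229, 53], [158, 228, 52], [149, 225, 51], [134, 217, 49], [124, 211, 48], [122, 209, 47], [122, 209, 48], [120, 206, 47], [104, 183, 41], [69, 124, 29], [50, 80, 23], [89, 136, 33], [133, 200, 44], [151, 225, 52], [152, 227, 58], [149, 228, 62], [150, 229, 66], [153, 223, 78], [156, 197, 101], [163, 169, 123], [169, 160, 134], [175, 163, 140], [179, 167, 143], [183, 171, 146], [184, 172, 147], [184, 171, 146], [182, 170, 145], [179, 167, 142], [175, 164, 139], [170, 167, 131], [163, 186, 113], [156, 212, 83], [155, 225, 60], [155, 227, 52], [153, 226, 50], [145, 222, 49], [130, 213, 47], [120, 207, 45], [117, 206, 45], [118, 206, 45], [117, 205, 45], [117, 206, 44], [111, 197, 42], [90, 163, 35], [56, 101, 24], [56, 90, 24], [101, 157, 34], [136, 207, 44], [150, 224, 48], [152, 225, 48], [152, 225, 48], [152, 225, 49], [151, 225, 48], [152, 225, 48], [152, 225, 48], [152, 225, 48], [152, 225, 48], [152, 225, 48], [152, 225, 48], [151, 225, 48], [151, 225, 48], [151, 225, 48], [151, 225, 48], [151, 225, 48], [151, 225, 48], [150, 224, 48], [147, 223, 47], [141, 219, 46], [138, 217, 46], [137, 216, 45], [137, 217, 45], [137, 217, 45], [137, 217, 45], [137, 216, 46], [136, 201, 41], [137, 158, 31], [146, 118, 23], [159, 112, 22], [169, 119, 24], [174, 123, 25]]
29.2667
```

View pics/w2.png

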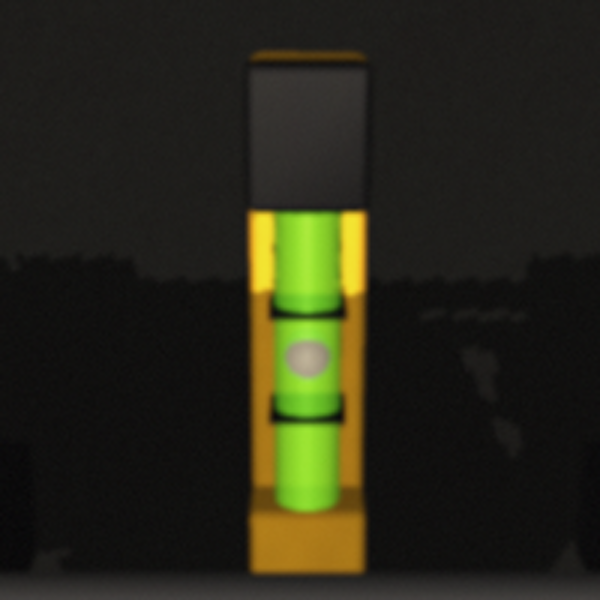

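Wrist crop: lines at rows 205 and 239, and the bubble is 2 mm towards the hinge. Pressing will shift it about 3 mm further, so I'll regrip and turn another 0.28 rad. Then I'll press the knob-side half of the level, so the bubble stays visible to the wrist camera.

```bash
python3 - <<'E'
from h import *
a=np.deg2rad(-16.5)+np.pi; p=[.494,-.162,.105]
robot.goto([p[0],p[1],.19],down(a-.95)); robot.move_straight(p,velocity=.15)
hand.close_gripper(50); s=state(); print(s["grip_width"]*87,s["ft_force"])
robot.goto(p,down(a-1.23)); print(state()["ft_torque"][2],state()["grip_width"]*87)
hand.open_jaws(); robot.move_straight([p[0],p[1],.19])
hand.close_gripper(10)
q=down(np.deg2rad(75.5)); x,y=.5303,-.018
robot.goto([x,y,.18],q); robot.pause(.7)
im0,*_=snap("wrist")
robot.move_straight([x,y,.145],velocity=.1); robot.pause(.2); f0=state()["ft_force"][2]
zz=.142
while zz>.115:
    robot.move_straight([x,y,zz],velocity=.05); s=state(); f=s["ft_force"][2]-f0
    if f>2: print(round(zz,4),s["eef_pos"].round(4),round(f,2))
    if f>17: break
    zz-=.001
robot.pause(1.2); print(state()["ft_force"]-np.array([0,0,f0]),state()["time_s"])
im,*_=snap("wrist"); i2,*_=snap("scene"); 
save("press.png",np.hstack([cv2.resize(im0[100:400,130:430],(400,400)),cv2.resize(im[100:400,130:430],(400,400))])); np.savez("p",im0=im0,im=im,sc=i2)
E
```

```text
15.636792717803807 [-6.30136578 -1.83820576  4.60963111]
-0.08809080979327655 15.635488491875764
0.135 [ 0.5305 -0.0181  0.1356] 4.02
0.134 [ 0.5307 -0.0182  0.1353] 10.18
0.133 [ 0.5309 -0.0183  0.135 ] 15.27
0.132 [ 0.5311 -0.0184  0.1347] 19.94
[-5.65762699 -2.2157066  20.72990192] 41.9417
```

View pics/press.png

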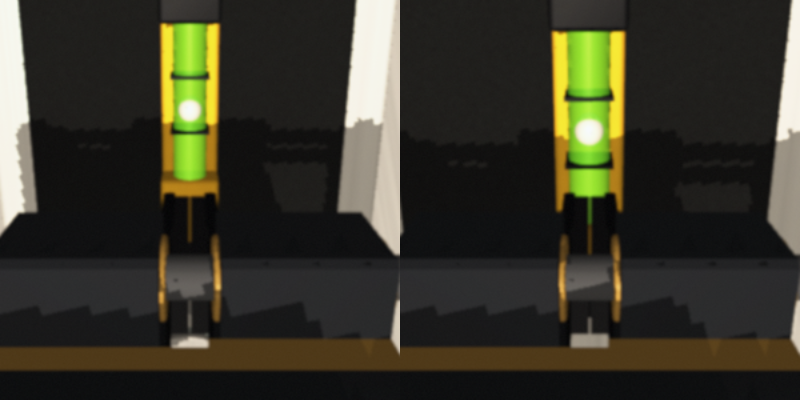

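While pressing at 20.7 N, the lines are at rows 96 and 163 and the bubble is at row 131, so it is centred within 1 mm. I'm handing in.

```bash
python3 -c "
from h import *
print(state()['ft_force'],state()['time_s']); print(robot.close_job())"
```

```text
[-6.75060171 -2.06629599 20.71693057] 42.0417
the job is handed in; nothing more can be done
None
```

I pressed and released the stop button, laid the larger level on the mat and turned the knob until the bubble was within about 1 mm of the middle; the job went in at 42 s with the arm still pressing the level at about 21 N, though the judge's verdict wasn't shown.

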